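# Check the scraper's edge on the grind gauge

## Task

Check the edge of the grind-gauge scraper: draw the red-gripped steel scraper straight up out of its slot in the wooden rack and stand it upright on its edge along the red line that crosses the steel gauge block, centred, so that the edge bears on the lands at both sides. Push it down only lightly, about 5 N (more than 2, under 15), and finish while holding it still like that, gripped and pressed, so that the gap can be viewed against the light. Leave the other things where they are.

Things in the scene. Friction and masses are not known exactly. Their poses are not given: they have to be found in the camera images.
- scraper: Flat scraper, bright steel blade, red grip, standing on its edge in any of the rack's slots. Origin: middle of its lower edge; x along the blade, y through its thickness, z up. Blade 90 mm (x), 4 mm thick, z = 0 to 44 mm; red grip above it 84 mm (x), 12 mm thick, z = 42 to 66 mm (pinch across the 12 mm from above). Same after a half turn about z. 0.08 to 0.16 kg.
- edge_a (a point): Point on the scraper's lower edge, 33 mm from its middle towards +x of the scraper.
- edge_b (a point): Point on the scraper's lower edge, 33 mm from its middle towards -x of the scraper.
- gauge: Fineness-of-grind gauge: steel block, 66 mm (x) x 180 mm (y) x 14 mm high, stuck on a black non-slip foam mat 86 x 204 x 6 mm, which gives about 1 mm per 4 N, at most 4 mm. Origin: middle of its underside, 6 mm above the table. Two grooves 16 mm wide, at most 1.5 mm deep, run along y between three flush flat lands 11 to 12 mm wide, tops at z = 14 mm.
- red_line (a point): Middle of the only red line on the gauge, 4 mm wide, on its top face (20 mm above the table), 50 mm from the gauge's middle towards its +y end. The line crosses the gauge along the gauge's x; the blade stands along it.
- rack: Beech block, fixed, 112 mm (x) x 140 mm (y), 42 mm high. Origin: middle of its underside. Three open-topped slots along x at y = -48, 0, +48 mm, each 6.5 mm wide, 95 mm long, 32 mm deep (floor 10 mm above the table); the tools in them reach 76 mm above the table.
- comb: Flat tool of the same size in another slot: dark steel with notched edge and black grip. Loose; stays. Origin and axes as for the scraper.
- spreader: Flat tool of the same size in another slot: white plastic blade with blue grip. Loose; stays. Origin and axes as for the scraper.
- ochre_dish: Loose round dish of ochre ink, 78 mm across, 38 mm high. Origin: middle of its underside.
- lump: Loose red stone, 40 x 45 x 19 mm. Origin: middle of its underside.
- spice: Loose spice jar, 44 mm across, 59 mm high. Origin: middle of its underside.
There are look-alikes about, which are no part of the job. Several things have the shape of the scraper; the one meant has the colours described above.

How it is judged:
On the way:
1. the scraper, held in the fingers, has been drawn up out of its slot and is clear above the rack, about upright (z of scraper in the frame of rack above 0.044 m and x of scraper in the frame of rack between -0.03 and 0.03 m and y of scraper in the frame of rack between -0.075 and 0.075 m and angle between scraper's own z axis and vertical below 0.35 rad and contact force between the fingers and scraper above 1 N and contact force between scraper and rack below 0.1 N), for 0.1 s.
At the end, for the whole second after the job is handed in: Fingers hold the scraper still on its edge: within 5 mm of the red line, 10 mm of the gauge's centre line, both sides on the lands (2 mm), upright within 0.07 rad, along the line within 0.09 rad, pushed down with 2 to 15 N, clear of the rack (y of scraper in the frame of gauge between 0.045 and 0.055 m and x of scraper in the frame of gauge between -0.01 and 0.01 m and z of edge_a in the frame of gauge between 0.0115 and 0.0155 m and z of edge_b in the frame of gauge between 0.0115 and 0.0155 m and angle between scraper's own z axis and vertical below 0.07 rad and angle between the x axis of scraper and the x axis of gauge, either way round below 0.09 rad and contact force between scraper and gauge between 2 and 15 N and contact force between the fingers and scraper above 2 N and contact force between scraper and rack below 0.1 N and linear speed of scraper below 0.01 m/s); the arm keeps its last pose, push and grip.
It fails at once if the scraper is pressed on the gauge with more than 30 N (contact force between scraper and gauge above 30 N).
It fails at once if another tool in the rack is disturbed (moved over 15 mm) (distance of any of comb, spreader from where it was at the start of the episode above 0.015 m).
It fails at once if a thing round the work is disturbed (moved over 15 mm) (distance of any of ochre_dish, lump, spice from where it was at the start of the episode above 0.015 m).
It also fails if it takes over 35 s, if anything falls off the work surface, if the arm or the gripper's body presses on something with over 40 N, if the wrist force passes 120 N, or if a joint passes its speed limit or range.

## Robot

A 7-joint arm with a two-finger parallel gripper is mounted at the origin on the work surface; the furniture and walls round the work are solid. World frame = base frame: x ahead of the robot, y to its left, z up, the work surface at z = 0. Lengths are in m, angles in rad, forces in N, time in s.
With the tool pointing down it reaches from about 0.4 to 0.85 m from the base axis. Payload 6.9 kg.
Tool frame: the origin (TCP) lies midway between the tips of the shut fingers; the grasp point (between the pads) lies 19 mm behind it; z points along the fingers, y is the line along which they close (so a half turn about z gives the same grasp; the last joint's range is limited). The gripper opens to 85 mm and grips with 20 to 120 N. Pads are 22 mm wide; open, the fingers measure 114 mm over their backs; the gripper's body (76 mm by 85 mm) begins 54 mm behind the grasp point. The pads swing forward as they close: fully open they stand 13 mm farther back than shut.
Start: joints at [-1.113, 0.507, -0.238, 1.5, 0.126, 1.149, -0.155], TCP at [0.215, 0.587, 0.231] pointing down, gripper open.
Joint ranges: [-3.08, 3.08], [-0.24, 2.05], [-1.43, 1.35], [0, 2.5], [-1.52, 4.66], [0.17, 1.96], [-2.89, 2.89]. Speed limits (rad/s): [2.39, 2.39, 3.14, 3.14, 3.14, 3.14, 3.14].

## Interface

Orientations are given as a rotation vector (axis times angle).
In Python, from cell import r, grab_frame, camera_info, job_done, cut_out, pinpoint gives the robot as it stands. The module is installed in compiled form; this text tells all that it offers.
- The arm moves only by the tool carry_out, never from a script. Its argument "commands" is a list of rows, each a list of 7 numbers: the shift along the tool's x, y, z in cm, then the turn, a rotation vector about the tool's x, y, z in degrees, then the closure, from 0 (fully open) to 1 (shut). In form: [[tx, ty, tz, ax, ay, az, claw], ...]. A call has 1 to 20 rows; each row is the pose to reach, as a shift and turn from the pose commanded when the call began, along the tool's axes at that moment; what a row does not reach only later rows make up. A row lasts 1/10 s, in which the tool goes at most 50 mm and 8.59 degrees, less where a joint would pass 70% of its speed; a pose out of reach is approached as far as the arm can. A call with a gripper value outside its range is refused whole. The fingers move at their own pace and stop on an object; "force" is the grip in N (left out, the last holds). Time passes only in rows, so rows that repeat a pose let the fingers close. It gives the time, the measured TCP pose, the force, the opening and the grip force at its end, in the units of the state.
- r.sense(): the state, without advancing time (a new reading comes with each control period).
- grab_frame(name): name is "scene" or "side" or "wrist"; returns the picture (384x512x3 uint8, red, green, blue); there is no depth.
- camera_info(name): a dict with "fx", "fy", "cx", "cy" (pixels), "R" (3x3) and "t" (3): a world point X has camera coordinates R X + t. Camera axes: x right, y down, z forward; pixel columns grow to the right and rows downward; lengths in m; the calibration is good to about 2 mm. A picture is of the moment at which its call begins: read the wrist's pose just before it. camera_info takes no time and is no camera call; for the wrist camera it gives the pose at the moment of the call.
- job_done(): hands the job in; it is judged then, once.
Trained networks look in the newest picture that a camera, given by its name, has taken for a name from the list of things; names that differ only in an ending like _2 or _b are one class to them, and where a whole thing is asked for, a point or a joint stands for the part that bears it (a point fixed in the world has none). Each returns a list of dicts, best first, with "confidence" (0 to 1); they miss things now and then, are a little off and sometimes report something else, mostly with a low value. They report only what shows in the picture. A call takes as long as a camera call. They do not tell look-alikes from the thing itself.
- cut_out(camera, thing): "mask" (384x512 bool, what is visible of it).
- pinpoint(camera, thing): "location" ([x, y, z] in m, in world coordinates, good to about 4 mm: a listed point, or the origin of a listed thing).
The state is a dict: "clock": time; "qpos": joint angles; "qvel": joint speeds; "joint_torque": joint torques, N m; "ee_pos": TCP position; "tool_rot": TCP orientation; "ft_force": force on the tool from outside, world axes, zero at the start; "torque": the same for the moment, N m; "opening": finger opening in m; "grasp_force": force on a finger pad.
Only numpy, scipy, OpenCV 4.12 (cv2) and the standard library are available. Lean on these libraries where they do the work, as an engineer would, in place of code of your own. Each camera call takes 0.05 s, during which the arm holds its last target. There are 200 camera calls.

## Working session

There is one attempt and no reset: what is moved stays moved. The work goes in short steps, Python scripts to look and compute and a tool call to move; the robot and the scene stay as the last step left them, time stands still between calls to the robot, and variables do not carry over. Pictures are saved under pics/ and viewed, at most 10 in all, crops included, and the job is handed in when it is done.

Besides the shell and the picture viewer there is one more tool, called after "Call:" as a command line: name --pt "numbers of a row" for each row, then --argument value for the rest. carry_out: Moves the arm, as the interface text tells. Its arguments: {"type":"object","properties":{"commands":{"type":"array"},"force":{"type":"number"}},"required":["commands"]}

```bash
mkdir -p pics; python3 - <<'E'
from cell import *
import cv2,numpy as np
s=r.sense();print(s['clock'],s['ee_pos'],s['tool_rot'],s['opening'])
ims=[]
for c in ("scene","side"):
    f=grab_frame(c);ims.append(f);cv2.imwrite(f"pics/{c}0.png",f[:,:,::-1])
    for t in ("scraper","gauge","red_line","rack","comb","spreader"):
        print(c,t,[(np.round(d['location'],3).tolist(),round(d['confidence'],2)) for d in pinpoint(c,t)][:4])
    i=camera_info(c);print(c,i['fx'],np.round(-np.array(i['R']).T@i['t'],3))
cv2.imwrite("pics/a.png",cv2.resize(np.hstack(ims),(800,300))[:,:,::-1])
print(r.sense()['clock'])
E
```

```text
0.0 [0.21527367 0.58622693 0.2304454 ] [-5.49682522e-01 -3.09285295e+00  2.75004508e-03] 0.08543825088260976
scene scraper [([0.455, 0.229, 0.009], 0.48)]
scene gauge [([0.429, -0.008, 0.005], 0.9)]
scene red_line [([0.432, 0.039, 0.02], 0.58)]
scene rack [([0.458, 0.228, -0.0], 0.94)]
scene comb [([0.474, 0.271, 0.01], 0.79)]
scene spreader [([0.443, 0.184, 0.012], 0.57)]
scene 485.20414104028225 [-0.407 -0.614  0.587]
side scraper [([0.459, 0.226, 0.01], 0.79), ([0.172, 0.313, 0.004], 0.71)]
side gauge [([0.392, 0.448, -0.002], 0.74), ([0.431, -0.012, 0.004], 0.58), ([0.445, 0.181, 0.008], 0.49)]
side red_line [([0.432, 0.041, 0.022], 0.67), ([0.49, 0.218, 0.01], 0.64)]
side rack [([0.453, 0.221, -0.005], 0.79)]
side comb [([0.432, 0.041, 0.024], 0.74), ([0.471, 0.27, 0.016], 0.71)]
side spreader [([0.444, 0.18, 0.011], 0.53)]
side 443.18747972657127 [-0.152  1.146  0.585]
0.7
```

View pics/scene0.png

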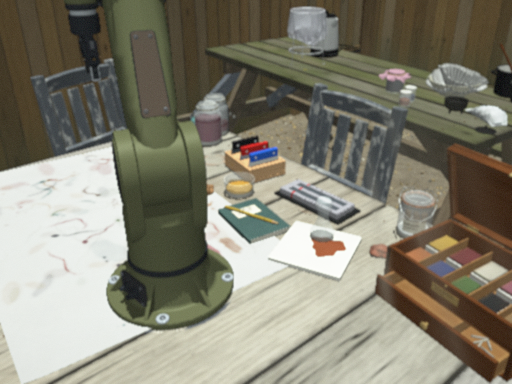

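View pics/side0.png

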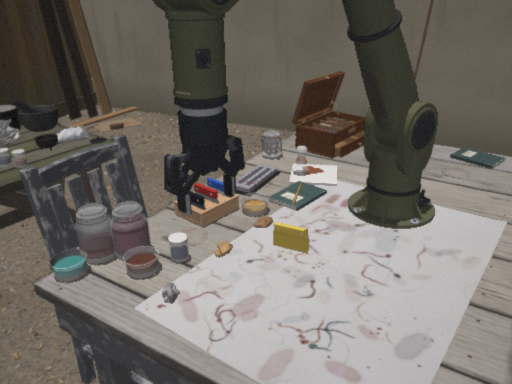

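Candidates that could be taken for the scraper:
- scene (255,148) / side (205,190): red grip in the middle slot
- scene (243,143): black grip, the comb
- scene (263,156): blue grip, the spreader
- side (290,237): yellow look-alike standing on the table

By the description I choose the red grip in the middle slot. The gauge is at scene (318,200), with a sheet and books nearby. I'll hover well above the rack and check the choice close up with the wrist camera.

Call:
carry_out --pt "-35 -25.5 -2 0 0 0 0" --pt "-35 -25.5 -2 0 0 0 0" --pt "-35 -25.5 -2 0 0 0 0" --pt "-35 -25.5 -2 0 0 0 0" --pt "-35 -25.5 -2 0 0 0 0" --pt "-35 -25.5 -2 0 0 0 0" --pt "-35 -25.5 -2 0 0 0 0" --pt "-35 -25.5 -2 0 0 0 0" --pt "-35 -25.5 -2 0 0 0 0" --pt "-35 -25.5 -2 0 0 0 0" --pt "-35 -25.5 -2 0 0 0 0" --pt "-35 -25.5 -2 0 0 0 0" --pt "-35 -25.5 -2 0 0 0 0" --pt "-35 -25.5 -2 0 0 0 0"

```text
clock: 2.1
ee_pos: [0.4554, 0.2279, 0.2512]
tool_rot: [-0.546, -3.093, -0.0]
ft_force: [1.1, -0.8, -0.1]
opening: 0.0856
grasp_force: 0.0
```

```bash
cat >h.py <<'E'
from cell import *
import cv2,numpy as np
from scipy.spatial.transform import Rotation as Ro
def ray(cam,u,v,z):
    i=camera_info(cam);R=np.array(i['R']);o=-R.T@np.array(i['t'])
    d=R.T@np.array([(u-i['cx'])/i['fx'],(v-i['cy'])/i['fy'],1]);return o+d*(z-o[2])/d[2]
def proj(cam,X):
    i=camera_info(cam);p=np.array(i['R'])@X+np.array(i['t']);return i['fx']*p[0]/p[2]+i['cx'],i['fy']*p[1]/p[2]+i['cy']
def state():
    s=r.sense();print(round(s['clock'],2),np.round(s['ee_pos'],4),'\n',np.round(Ro.from_rotvec(s['tool_rot']).as_matrix(),3),np.round(s['ft_force'],2),s['opening'],s['grasp_force']);return s
def redmask(f):
    h=cv2.cvtColor(f,cv2.COLOR_RGB2HSV);return (((h[...,0]<8)|(h[...,0]>172))&(h[...,1]>140)&(h[...,2]>60)).astype(np.uint8)
E
python3 - <<'E'
from h import *
state()
f=grab_frame("wrist");cv2.imwrite("pics/w1.png",f[:,:,::-1])
print(camera_info("wrist"))
m=redmask(f);n,l,st,c=cv2.connectedComponentsWithStats(m)
for k in range(1,n):
    if st[k,4]>60: print(st[k],c[k],cv2.minAreaRect(np.argwhere(l==k)[:,::-1].astype(np.float32)))
for t in ("scraper","rack","red_line","gauge"): print(t,[(np.round(d['location'],3).tolist(),round(d['confidence'],2)) for d in pinpoint("wrist",t)][:3])
E
```

```text
2.1 [0.4554 0.2279 0.2512] 
 [[-0.94   0.342 -0.   ]
 [ 0.342  0.94   0.   ]
 [ 0.     0.    -1.   ]] [ 1.13 -0.79 -0.05] 0.08560913052118124 0.0
{'fx': 324.60069717244494, 'fy': 324.60069717244494, 'cx': 249.95358529632082, 'cy': 191.80550510090316, 'R': array([[ 3.44275321e-01,  9.38868344e-01,  8.57531350e-04],
       [ 8.96799994e-01, -3.29119272e-01,  2.95686109e-01],
       [ 2.77892558e-01, -1.01028396e-01, -9.55284769e-01]]), 't': array([-0.3697978 , -0.37743078,  0.29518061])}
[242 131  16  81 808] [249.75742574 171.10519802] ((249.8175811767578, 171.01490783691406), (80.71111297607422, 10.699104309082031), 85.33314514160156)
scraper [([0.459, 0.23, 0.011], 0.81), ([0.395, 0.449, -0.002], 0.7)]
rack [([0.456, 0.226, -0.002], 0.9)]
red_line [([0.432, 0.044, 0.024], 0.75)]
gauge [([0.471, 0.272, 0.009], 0.64), ([0.425, -0.008, 0.006], 0.63)]
```

View pics/w1.png

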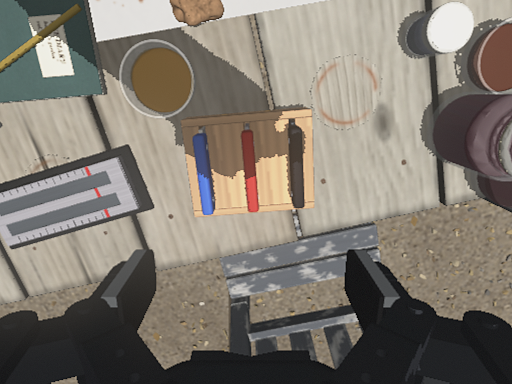

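The wrist view shows the rack with blue (204,172), red (250,171) and black (296,165) grips, so the red one in the middle slot is confirmed. The gauge is at the left, with its red line as three marks near (88,171), (97,191) and (107,213).

```bash
python3 - <<'E'
from h import *
f=cv2.imread("pics/w1.png")[:,:,::-1].copy()
m=redmask(f);n,l,st,c=cv2.connectedComponentsWithStats(m)
k=1+np.argmax(st[1:,4]);p=np.argwhere(l==k)[:,::-1].astype(float)
vx,vy,x0,y0=cv2.fitLine(p.astype(np.float32),cv2.DIST_L2,0,.01,.01).ravel()
t=(p-[x0,y0])@[vx,vy];A=ray("wrist",x0+vx*t.min(),y0+vy*t.min(),.074);B=ray("wrist",x0+vx*t.max(),y0+vy*t.max(),.074)
print("grip",A,B,(A+B)/2,np.linalg.norm(A-B),np.degrees(np.arctan2(*(B-A)[1::-1])))
h=cv2.cvtColor(f,cv2.COLOR_RGB2HSV);q=((h[...,0]<10)|(h[...,0]>170))&(h[...,1]>90)&(h[...,2]>90);q[:150]=0;q[240:]=0;q[:,:60]=0;q[:,140:]=0
P=np.argwhere(q)[:,::-1];W=np.array([ray("wrist",u,v,.02)[:2] for u,v in P]);print(len(P))
o=W.mean(0);d=np.linalg.svd(W-o)[2][0];s=(W-o)@d
print("line",o,o+d*(s.min()+s.max())/2,"len",np.ptp(s),"ang",np.degrees(np.arctan2(d[1],d[0])),"resid",np.abs((W-o)@[-d[1],d[0]]).max())
E
```

```text
grip [0.41757761 0.23645716 0.074     ] [0.49844662 0.21399018 0.074     ] [0.45801211 0.22522367 0.074     ] 0.08393189273377326 -15.526322898355598
88
line [0.42833356 0.03943948] [0.42962666 0.03935804] len 0.06669100588223414 ang -3.6034047742115156 resid 0.0019777980084286504
```

Call:
carry_out --pt "-0.3 -0.15 3 0 0 -4.5 0.6" --pt "-0.3 -0.15 7 0 0 -4.5 0.6" --pt "-0.3 -0.15 10 0 0 -4.5 0.6" --pt "-0.3 -0.15 12 0 0 -4.5 0.6" --pt "-0.3 -0.15 12 0 0 -4.5 0.6" --pt "-0.3 -0.15 12 0 0 -4.5 0.6" --pt "-0.3 -0.15 12 0 0 -4.5 0.6" --force 40

```text
clock: 3.05
ee_pos: [0.4592, 0.2248, 0.1326]
tool_rot: [0.428, 3.111, 0.002]
ft_force: [0.1, -0.1, -0.8]
opening: 0.0343
grasp_force: 0.0
```

```bash
python3 - <<'E'
from h import *
s=state()
f=grab_frame("wrist");cv2.imwrite("pics/w2.png",f[:,:,::-1])
m=redmask(f);n,l,st,c=cv2.connectedComponentsWithStats(m)
k=1+np.argmax(st[1:,4]);p=np.argwhere(l==k)[:,::-1].astype(float);print(st[k])
vx,vy,x0,y0=cv2.fitLine(p.astype(np.float32),cv2.DIST_L2,0,.01,.01).ravel()
t=(p-[x0,y0])@[vx,vy];A=ray("wrist",x0+vx*t.min(),y0+vy*t.min(),.075);B=ray("wrist",x0+vx*t.max(),y0+vy*t.max(),.075)
M=(A+B)/2;print("grip",M,np.linalg.norm(A-B),np.degrees(np.arctan2(*(B-A)[1::-1])))
R=Ro.from_rotvec(s['tool_rot']).as_matrix();print("tool delta cm",R.T@(M-s['ee_pos'])*100)
E
```

```text
3.05 [0.4592 0.2248 0.1326] 
 [[-0.963  0.27   0.002]
 [ 0.27   0.963  0.001]
 [-0.002  0.001 -1.   ]] [ 0.1  -0.14 -0.82] 0.03429059483045791 0.0
[ 244  143   17  123 2021]
grip [0.45633334 0.22623435 0.075     ] 0.08484215464502234 -15.292970284453977
tool delta cm [0.32196335 0.0568601  5.75581754]
```

View pics/w2.png

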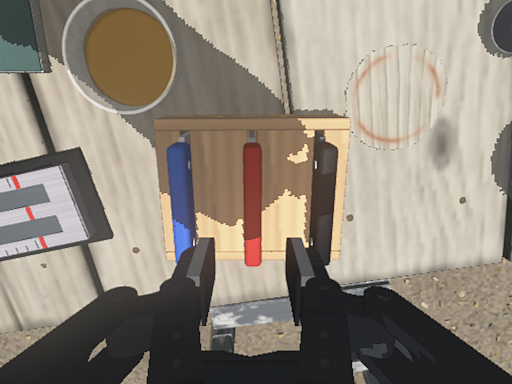

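The red grip (253,204) lies between the fingers (mid ≈250), and both neighbours are outside them. Descend and grip.

Call:
carry_out --pt "0.3 0.05 3 0 0 0 0.6" --pt "0.3 0.05 5.5 0 0 0 0.6" --pt "0.3 0.05 7 0 0 0 0.6" --pt "0.3 0.05 8 0 0 0 0.6" --pt "0.3 0.05 8.3 0 0 0 0.6" --pt "0.3 0.05 8.3 0 0 0 0.6" --pt "0.3 0.05 8.3 0 0 0 0.8" --pt "0.3 0.05 8.3 0 0 0 1" --pt "0.3 0.05 8.3 0 0 0 1" --pt "0.3 0.05 8.3 0 0 0 1" --pt "0.3 0.05 8.3 0 0 0 1" --pt "0.3 0.05 8.3 0 0 0 1" --force 50

```text
clock: 4.3
ee_pos: [0.4563, 0.226, 0.0492]
tool_rot: [0.428, 3.111, 0.002]
ft_force: [-0.6, 0.5, 6.6]
opening: 0.0107
grasp_force: 49.5
```

Call:
carry_out --pt "0 0 -0.5 0 0 0 1" --pt "0 0 -1.5 0 0 0 1" --pt "0 0 -3 0 0 0 1" --pt "0 0 -5 0 0 0 1" --pt "0 0 -7 0 0 0 1" --pt "0 0 -9 0 0 0 1" --pt "0 0 -10 0 0 0 1" --pt "0 0 -10 0 0 0 1" --pt "0 0 -10 0 0 0 1" --pt "0 0 -10 0 0 0 1"

```text
clock: 5.3
ee_pos: [0.455, 0.2252, 0.1473]
tool_rot: [-0.428, -3.111, 0.002]
ft_force: [1.1, 0.8, -1.5]
opening: 0.0114
grasp_force: 48.9
```

```bash
python3 - <<'E'
from h import *
s=state()
f=grab_frame("wrist");cv2.imwrite("pics/w3.png",f[:,:,::-1])
g=grab_frame("side");cv2.imwrite("pics/s3.png",cv2.resize(g[100:260,130:330],None,fx=2,fy=2,interpolation=3)[:,:,::-1])
cv2.imwrite("pics/v3.png",np.hstack([cv2.resize(f,(427,320)),cv2.resize(g[100:260,130:290],(320,320))])[:,:,::-1])
for c in("wrist","side"):
  for t in("scraper","edge_a","red_line","gauge"):print(c,t,[(np.round(d['location'],3).tolist(),round(d['confidence'],2)) for d in pinpoint(c,t)][:3])
E
```

```text
5.3 [0.455  0.2252 0.1473] 
 [[-0.963  0.27  -0.002]
 [ 0.27   0.963 -0.001]
 [ 0.001 -0.001 -1.   ]] [ 1.13  0.84 -1.54] 0.011382614600452744 48.930224776268005
wrist scraper [([0.457, 0.228, 0.105], 0.7), ([0.447, 0.182, 0.01], 0.57)]
wrist edge_a [([0.428, 0.231, 0.103], 0.7), ([0.472, 0.27, 0.008], 0.62)]
wrist red_line [([0.435, 0.04, 0.023], 0.73)]
wrist gauge [([0.426, -0.008, 0.004], 0.91)]
side scraper [([0.173, 0.313, 0.0], 0.79), ([0.458, 0.223, 0.107], 0.73)]
side edge_a [([0.426, 0.237, 0.107], 0.89), ([0.143, 0.308, 0.002], 0.86), ([0.49, 0.216, 0.103], 0.83)]
side red_line [([0.433, 0.041, 0.021], 0.84)]
side gauge [([0.431, -0.011, 0.003], 0.85), ([0.426, 0.233, 0.112], 0.63)]
```

View pics/v3.png

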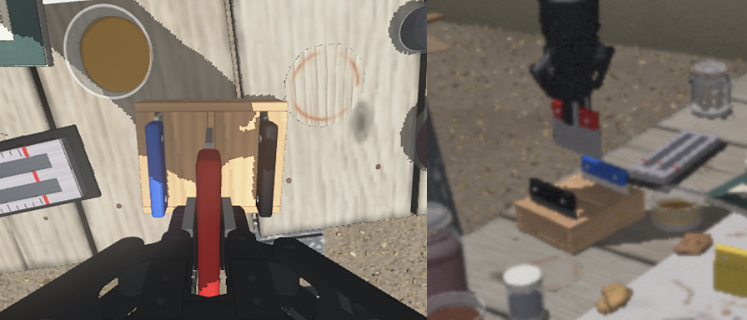

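The scraper is held upright and clear of the rack, with the blade vertical at right-panel (578,130). The blue and black tools are still in place. Next: move over the red line.

Call:
carry_out --pt "-0.5 -4 0 0 0 -2 1" --pt "-1 -8 0 0 0 -5 1" --pt "-1.7 -12 0 0 0 -8 1" --pt "-2.2 -16 0 0 0 -11 1" --pt "-2.5 -18 0.5 0 0 -12 1" --pt "-2.5 -18.6 2 0 0 -12 1" --pt "-2.5 -18.6 4 0 0 -12 1" --pt "-2.5 -18.6 5.5 0 0 -12 1" --pt "-2.5 -18.6 5.5 0 0 -12 1" --pt "-2.5 -18.6 5.5 0 0 -12 1" --pt "-2.5 -18.6 5.5 0 0 -12 1"

```text
clock: 6.9
ee_pos: [0.43, 0.0399, 0.094]
tool_rot: [0.1, 3.139, 0.0]
ft_force: [0.3, 0.2, -0.6]
opening: 0.0116
grasp_force: 49.0
```

```bash
cat >>h.py <<'E'
def look(tag):
    s=state();f=grab_frame("wrist");cv2.imwrite(f"pics/w{tag}.png",f[:,:,::-1])
    for c in ("scene","side"):
        g=grab_frame(c);cv2.imwrite(f"pics/{c}{tag}.png",g[:,:,::-1])
    for c in("wrist","side","scene"):
        for t in("scraper","edge_a","red_line","gauge"):print(c,t,[(np.round(d['location'],3).tolist(),round(d['confidence'],2)) for d in pinpoint(c,t)][:3])
    return s
E
python3 - <<'E'
from h import *
look(4)
a=cv2.imread("pics/w4.png");b=cv2.imread("pics/side4.png")[120:220,220:320];c=cv2.imread("pics/scene4.png")[170:270,270:370]
cv2.imwrite("pics/v4.png",np.hstack([a[:,:400],np.vstack([cv2.resize(x,(192,192),interpolation=3) for x in(b,c)])]))
E
```

```text
6.9 [0.43   0.0399 0.094 ] 
 [[-0.998  0.064  0.001]
 [ 0.064  0.998  0.   ]
 [-0.001  0.    -1.   ]] [ 0.3   0.16 -0.63] 0.01155721803114625 49.027435183525085
wrist scraper [([0.432, 0.043, 0.053], 0.79)]
wrist edge_a [([0.4, 0.042, 0.053], 0.69)]
wrist red_line [([0.432, 0.039, 0.023], 0.66)]
wrist gauge [([0.428, -0.009, 0.006], 0.61)]
side scraper []
side edge_a [([0.399, 0.046, 0.052], 0.82), ([0.209, 0.309, 0.0], 0.82), ([0.143, 0.31, 0.002], 0.77)]
side red_line [([0.431, 0.039, 0.02], 0.89)]
side gauge [([0.429, -0.011, -0.0], 0.72)]
scene scraper [([0.431, 0.043, 0.056], 0.77), ([0.428, -0.011, 0.005], 0.7), ([0.445, 0.184, 0.01], 0.26)]
scene edge_a [([0.468, 0.035, 0.05], 0.97), ([0.396, 0.044, 0.051], 0.86)]
scene red_line [([0.432, 0.039, 0.017], 0.77)]
scene gauge [([0.426, -0.012, 0.004], 0.71)]
```

View pics/v4.png

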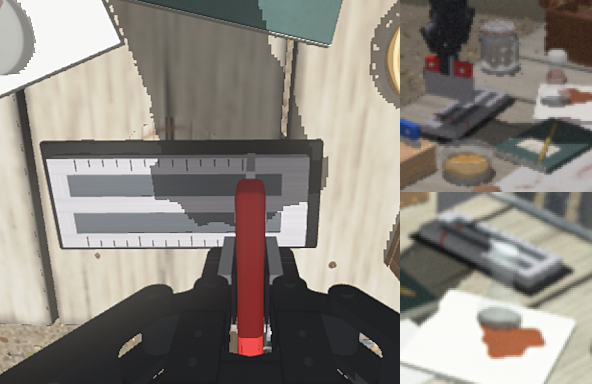

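The blade (251,165) stands along the gauge's short direction, above the line. Next I'll measure the block's edges for angle and centre.

```bash
python3 - <<'E'
from h import *
g=cv2.GaussianBlur(cv2.cvtColor(cv2.imread("pics/w4.png"),cv2.COLOR_BGR2GRAY),(3,3),0).astype(float)
gy=np.diff(g,axis=0);gx=np.diff(g,axis=1)
def fit(P):
    W=np.array([ray("wrist",u,v,.02)[:2] for u,v in P]).astype(np.float32)
    vx,vy,x,y=cv2.fitLine(W,cv2.DIST_HUBER,0,.001,.001).ravel();res=np.abs((W-[x,y])@[-vy,vx])
    return np.array([x,y]),np.degrees(np.arctan2(vy,vx))%180,np.median(res)
top=[(u,146+np.argmax(gy[146:164,u])+.5) for u in range(60,150)]
bot=[(u,238+np.argmin(gy[238:256,u])+.5) for u in range(70,210)]
rt=[(296+np.argmin(gx[v,296:320])+.5,v) for v in range(165,235)]
lf=[(42+np.argmax(gx[v,42:68])+.5,v) for v in range(165,240)]
F={k:fit(v) for k,v in dict(top=top,bot=bot,rt=rt,lf=lf).items()}
for k,v in F.items():print(k,v)
a=np.radians((F['top'][1]+F['bot'][1])/2);ey=np.array([np.cos(a),np.sin(a)])*np.sign(np.sin(a));ex=np.array([ey[1],-ey[0]])
X=sorted([F['top'][0]@ex,F['bot'][0]@ex]);Y=sorted([F['rt'][0]@ey,F['lf'][0]@ey]);print("w,l",np.diff(X),np.diff(Y))
c=np.mean(X)*ex+np.mean(Y)*ey;print("centre",c,"line",c+.05*ey,"xang",np.degrees(np.arctan2(ex[1],ex[0])))
# blade/grip axis
f=cv2.imread("pics/w4.png")[:,:,::-1].copy();m=redmask(f);p=np.argwhere(m[170:320,230:275])[:,::-1]+[230,170]
W=np.array([ray("wrist",u,v,.1213)[:2] for u,v in p]).astype(np.float32);vx,vy,x,y=cv2.fitLine(W,cv2.DIST_L2,0,.001,.001).ravel();print("grip ang",np.degrees(np.arctan2(vy,vx)),x,y,"y at x=.43",y+(.43-x)*vy/vx, W.min(0),W.max(0))
E
```

```text
top (array([ 0.3902809 , -0.05430132], dtype=float32), np.float32(86.244194), np.float32(7.0274244e-09))
bot (array([ 0.45678404, -0.04235071], dtype=float32), np.float32(86.22971), np.float32(8.009133e-09))
rt (array([0.42674816, 0.07949916], dtype=float32), np.float32(176.48022), np.float32(0.00020030537))
lf (array([ 0.41880703, -0.09841354], dtype=float32), np.float32(176.52605), np.float32(0.00017646489))
w,l [0.06557539] [0.1780503]
centre [ 0.42607468 -0.00967405] line [0.42935622 0.04021815] xang -3.763049Traceback (most recent call last):
  File "<stdin>", line 19, in <module>
  File "h.py", line 5, in ray
    i=camera_info(cam);R=np.array(i['R']);o=-R.T@np.array(i['t'])
ValueError: time passes only in moves, steps and waits
```

Call:
carry_out --pt "0.2 0 1.2 0 0 0 1" --pt "0.2 0 2.2 0 0 0 1" --pt "0.2 0 2.8 0 0 0 1" --pt "0.2 0 3.1 0 0 0 1" --pt "0.2 0 3.1 0 0 0 1" --pt "0.2 0 3.1 0 0 0 1" --pt "0.2 0 3.1 0 0 0 1"

```text
clock: 8.35
ee_pos: [0.4277, 0.0399, 0.0625]
tool_rot: [0.1, 3.139, 0.0]
ft_force: [0.4, 0.0, 0.0]
opening: 0.0109
grasp_force: 49.0
```

```bash
python3 - <<'E'
from h import *
s=look(5)
i=camera_info("wrist");R=np.array(i['R']);o=-R.T@np.array(i['t'])
f=cv2.imread("pics/w5.png")[:,:,::-1].copy();m=redmask(f);p=np.argwhere(m[170:320,225:280])[:,::-1]+[225,170]
z=s['ee_pos'][2]-.0392+.065
d=np.c_[(p-[i['cx'],i['cy']])/i['fx'],np.ones(len(p))]@R;W=(o+d*((z-o[2])/d[:,2])[:,None])[:,:2].astype(np.float32)
vx,vy,x,y=cv2.fitLine(W,cv2.DIST_L2,0,.001,.001).ravel();print("grip ang",np.degrees(np.arctan2(vy,vx)),"y at x=.4294",y+(.4294-x)*vy/vx,W.min(0),W.max(0))
a=cv2.imread("pics/w5.png")[130:260,170:330];b=cv2.imread("pics/side5.png")[130:200,225:295];c=cv2.imread("pics/scene5.png")[180:250,290:360]
cv2.imwrite("pics/v5.png",np.hstack([cv2.resize(a,(384,312),interpolation=2)]+[cv2.resize(x,(208,312) if 0 else (208,208),interpolation=2) if 0 else cv2.copyMakeBorder(cv2.resize(x,(208,208),interpolation=2),0,104,0,0,0) for x in(b,c)]))
E
```

```text
8.35 [0.4277 0.0399 0.0625] 
 [[-0.998  0.064  0.001]
 [ 0.064  0.998  0.   ]
 [-0.001  0.    -1.   ]] [0.39 0.04 0.02] 0.010942134651415083 49.02703642845154
wrist scraper [([0.429, 0.04, 0.024], 0.95)]
wrist edge_a [([0.399, 0.036, 0.02], 0.98)]
wrist red_line [([0.435, 0.043, 0.024], 0.77), ([0.398, 0.039, 0.02], 0.71)]
wrist gauge [([0.428, -0.009, 0.007], 0.56)]
side scraper [([0.43, 0.04, 0.021], 0.77), ([0.171, 0.313, 0.004], 0.61), ([0.432, 0.039, 0.024], 0.56)]
side edge_a [([0.463, 0.038, 0.025], 0.95), ([0.396, 0.044, 0.024], 0.92), ([0.207, 0.307, -0.003], 0.66)]
side red_line [([0.433, 0.038, 0.023], 0.94), ([0.43, 0.04, 0.023], 0.45), ([0.343, 0.163, -0.001], 0.38)]
side gauge []
scene scraper [([0.427, 0.043, 0.024], 0.58)]
scene edge_a [([0.465, 0.037, 0.023], 0.74), ([0.396, 0.045, 0.022], 0.66), ([0.349, -0.232, -0.001], 0.21)]
scene red_line [([0.43, 0.04, 0.017], 0.63)]
scene gauge [([0.429, -0.01, 0.007], 0.57)]
grip ang -3.6409867 y at x=.4294 0.038908433 [0.38253614 0.03250324] [0.4445447  0.04686317]
```

View pics/v5.png

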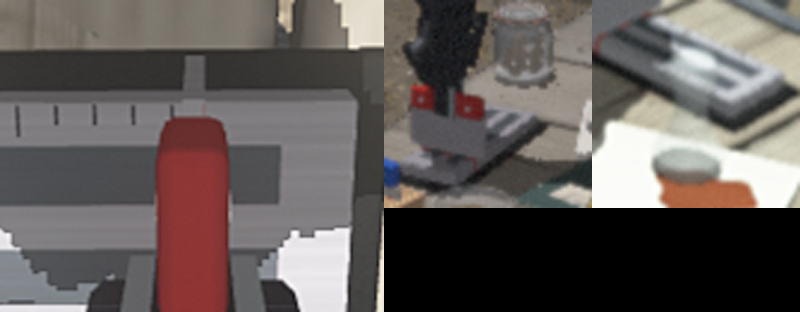

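All cameras agree: scraper at about (0.429, 0.040), against a line at (0.4294, 0.0402). A trace of the red line shows just to the right of the blade (crop 205,105), so I'll shift by 1 mm and lower gently.

Call:
carry_out --pt "0 0.1 0 0 0 0 1" --pt "0 0.1 0.1 0 0 0 1" --pt "0 0.1 0.2 0 0 0 1" --pt "0 0.1 0.25 0 0 0 1" --pt "0 0.1 0.25 0 0 0 1" --pt "0 0.1 0.25 0 0 0 1"

```text
clock: 9.7
ee_pos: [0.4275, 0.0408, 0.0597]
tool_rot: [-0.1, -3.14, 0.0]
ft_force: [-0.3, 0.2, -1.3]
opening: 0.0113
grasp_force: 49.0
```

Call:
carry_out --pt "0 0 0.05 0 0 0 1" --pt "0 0 0.1 0 0 0 1" --pt "0 0 0.1 0 0 0 1" --pt "0 0 0.1 0 0 0 1"

```text
clock: 10.1
ee_pos: [0.4276, 0.0408, 0.0588]
tool_rot: [0.1, 3.14, -0.0]
ft_force: [-0.9, -1.0, 0.5]
opening: 0.0112
grasp_force: 49.2
```

Call:
carry_out --pt "0 0 0.05 0 0 0 1" --pt "0 0 0.1 0 0 0 1" --pt "0 0 0.1 0 0 0 1" --pt "0 0 0.1 0 0 0 1"

```text
clock: 10.5
ee_pos: [0.4276, 0.0408, 0.0579]
tool_rot: [0.1, 3.14, -0.0]
ft_force: [-2.0, -0.0, 4.5]
opening: 0.0115
grasp_force: 49.8
```

Call:
carry_out --pt "0 0 0 0 0 0 1" --pt "0 0 0 0 0 0 1" --pt "0 0 0 0 0 0 1" --pt "0 0 0 0 0 0 1" --pt "0 0 0 0 0 0 1"

```text
clock: 11.0
ee_pos: [0.4276, 0.0408, 0.0578]
tool_rot: [0.1, 3.14, 0.0]
ft_force: [-1.1, -0.3, 5.3]
opening: 0.0109
grasp_force: 49.8
```

```bash
python3 - <<'E'
from h import *
F=[]
for k in range(6):
    F.append(r.sense()['ft_force'][2]);f=grab_frame(["wrist","side"][k%2]);cv2.imwrite(f"pics/z{k%2}.png",f[:,:,::-1])
print(np.round(F,1))
for c in("wrist","side"):
  for t in("scraper","edge_a","red_line"):print(c,t,[(np.round(d['location'],3).tolist(),round(d['confidence'],2)) for d in pinpoint(c,t)][:2])
state()
a=cv2.imread("pics/z0.png")[130:260,170:330];b=cv2.imread("pics/z1.png")[130:200,225:295]
cv2.imwrite("pics/v6.png",np.hstack([cv2.resize(a,(480,390),interpolation=2),cv2.copyMakeBorder(cv2.resize(b,(310,310),interpolation=2),0,80,0,0,0)]))
E
```

```text
[5.3 5.2 5.1 5.1 5.6 5.2]
wrist scraper [([0.429, 0.041, 0.017], 0.57)]
wrist edge_a [([0.394, 0.04, 0.015], 0.61)]
wrist red_line []
side scraper [([0.172, 0.313, -0.0], 0.91)]
side edge_a [([0.21, 0.308, -0.002], 0.96), ([0.396, 0.042, 0.02], 0.9)]
side red_line [([0.429, 0.04, 0.02], 0.62)]
11.6 [0.4275 0.0409 0.0578] 
 [[-0.998  0.064 -0.   ]
 [ 0.064  0.998 -0.   ]
 [ 0.    -0.    -1.   ]] [-1.89  0.63  4.86] 0.011451169542036753 49.798370003700256
```

View pics/v6.png

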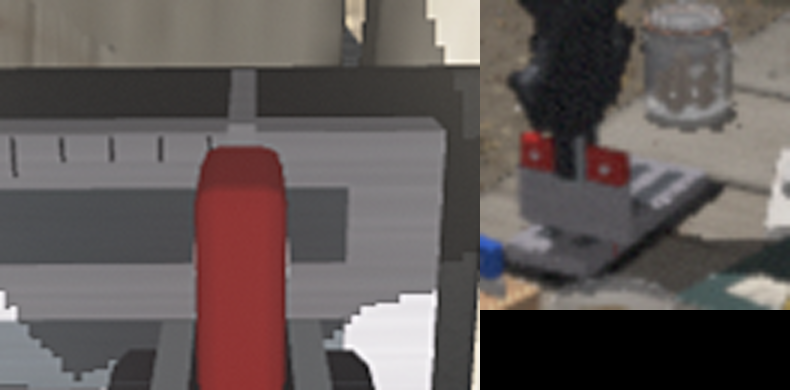

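The blade now covers the red line, stands upright on the lands, and is pressed steadily with a reading of about 5 N (roughly 6 N with the scraper's weight). Handing in.

```bash
python3 -c "
from cell import *
print(job_done())"
```

```text
the job is handed in; nothing more can be done
None
```

I handed the job in with the red-gripped scraper held upright and still on the gauge's red line, centred and pressed with about 5–6 N by the wrist sensor; `job_done` returned no verdict.

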